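# Dock a specimen cell and press its snap cap home

## Task

Slide the steel specimen cell flat across the bench, never lifting or tipping it, fully home into the aluminium capping nest, up against its back stop. Then set the blue snap cap on the cell's neck, press until it clicks over the detent balls and keep pressing so the cap's rim is flush on the steel against the springy orange gasket; finish the job still holding it down like that, with the cell still home in the nest. Leave the other things on the bench where they are.

Things in the scene. Friction and masses are not known exactly. Their poses are not given: they have to be found in the camera images.
- cell: Specimen cell, about 0.45 kg, standing on the bench: a flat steel slide 84 x 84 x 12 mm with a dark round neck in the middle of its top and a black grip tab, 44 mm long, out of its rear edge. Origin: centre of the slide's underside (bench height); x points away from the tab, the way it goes into the nest; z up.
- cell_tab (a point): Where to pinch the cell: inside the black ribbed tab (18 mm wide, 14 mm high from the bench up), 64 mm behind the cell's origin along its -x and 7 mm up; pinch from above across its width (the cell's y).
- cell_seat (a point): Centre of the slide's top face, 12 mm above the underside, on the neck's axis: the origin of the fully seated cap comes here. Axes as the cell's. The neck is 32 mm across and 19.5 mm high above this face (top 3.5 mm chamfered to 25 mm, with a small pellet on it). Round its foot an orange gasket, 41 mm across, stands 2.5 mm above the steel on springs.
- cell_balls (a point): Point on the neck's axis, 10 mm above the seat, at the height of four sprung steel detent balls that stand out of the neck, 19.3 mm from the axis.
- nest: Capping nest, fixed to the bench: U-shaped aluminium fence, 10 mm high, on a dark 0.6 mm sheet that does not hinder sliding. 87 mm wide inside (slide plus 1.5 mm each side), flared mouth. Origin, at bench height: where the cell's origin is when home, axes then the same. x points from mouth to back stop (face 42 mm ahead of the origin); the rails start 21 mm, the flares 41 mm behind it.
- cap: Blue snap cap, 50 g, loose on the bench, rim down, left or right of the work: hollow skirt 46 mm across, 25 mm high, on it a knurled knob 26 mm across, 22 mm high (47 mm in all). Round: any yaw. Inside the rim a lip (35 mm bore, 3.5 mm high) must pass the balls. Origin: centre of the rim plane; z up.
- cap_rim (a point): Same point as the cap's origin. Its height over the seat while pressing: balls touched at 14 mm, push rises to about 15 to 17 N near 10 mm, then drops sharply (the click; past the balls the cap even pulls itself down); gasket met at 2.5 mm, where the clicked cap rests if let go; 10 N or more brings the rim flush on the steel, at 0; 15 to 25 N holds it there safely.
- cap_knob (a point): Point on the cap's axis at half height of the knob, 36 mm above the rim (the knob's top is 11 mm higher, the skirt's shoulder 11 mm lower); grip the knob from above.
- petri: Bystander: petri dish with lid, 91 mm across, 16 mm high. Stands where the cap does not: left or right. Origin: centre of its underside.
- beaker: Bystander: glass beaker, 74 mm across, 92 mm high. Origin: centre of its underside.
- wash_bottle: Bystander: white squeeze wash bottle with a red spout, 68 x 100 mm, 201 mm high. Origin: centre of its underside.
- tape_roll: Bystander: roll of tan tape lying flat, 104 mm across, 25 mm high. Origin: centre of its underside.
There are look-alikes about, which are no part of the job. Several things look just like the cap: the one meant starts nearest to the robot's base.

How it is judged:
By the outcome, as a careful person would: the job done as asked, in the order asked, and still so for the second after the job is handed in, while the arm keeps its last pose, push and grip.
It also fails if it takes over 64 s, if anything falls off the work surface, if the arm or the gripper's body presses on something with over 40 N, if the wrist force passes 120 N, or if a joint passes its speed limit or range.

## Robot

A 6-joint arm with a two-finger parallel gripper is mounted at the origin on a cart in front of the work surface, level with it; the furniture and walls round the work are solid. World frame = base frame: x ahead of the robot, y to its left, z up, the work surface at z = 0. Lengths are in m, angles in rad, forces in N, time in s.
With the tool pointing down it reaches from about 0.35 to 0.725 m from the base axis. Payload 4.3 kg.
Tool frame: the origin (TCP) lies midway between the tips of the shut fingers; the grasp point (between the pads) lies 19 mm behind it; z points along the fingers, y is the line along which they close (so a half turn about z gives the same grasp; the last joint's range is limited). The gripper opens to 85 mm and grips with 20 to 120 N. Pads are 22 mm wide; open, the fingers measure 114 mm over their backs; the gripper's body (76 mm by 85 mm) begins 54 mm behind the grasp point. The pads swing forward as they close: fully open they stand 13 mm farther back than shut.
Start: joints at [-1.245, 0.377, 0.081, 1.274, 0, 1.46], TCP at [0.243, -0.521, 0.231] pointing down, gripper open.
Joint ranges: [-2.72, 2.72], [-0.84, 1.66], [-1.02, 1.22], [-1.77, 2.12], [-1.37, 1.28], [-3.14, 3.14]. Speed limits (rad/s): [2.57, 2.57, 3.14, 3.14, 3.14, 3.14].

## Interface

Orientations are given as a unit quaternion [w, x, y, z].
In Python, from plant import env gives the robot as it stands.
- The arm moves only by the shell command python3 -m creep 'ROWS' [FORCE]. ROWS is JSON, a list of rows, each a list of 7 numbers: the shift along the world's x, y, z scaled (see below), then the turn, a rotation vector about the world's x, y, z scaled (see below), then the closure, from 0 (fully open) to 1 (shut). A call has 1 to 5 rows; each row shifts and turns the commanded pose from where the row before left it; what a row does not reach is not made up. The controller multiplies each number of a shift by 12 cm and each number of a turn by 2 pi rad. A row lasts 1/8 s, in which the tool goes at most 62.5 mm and 10.7 degrees, less where a joint would pass 70% of its speed; a pose out of reach is approached as far as the arm can. A call with a number of a shift or a turn outside -1 to 1 is refused whole. A call with a gripper value outside its range is refused whole. The fingers move at their own pace and stop on an object; FORCE is the grip in N (left out, the last holds). Time passes only in rows, so rows that do not move let the fingers close. It gives the time, the measured TCP pose, the force, the opening and the grip force at its end, in the units of the state.
- env.sense(): the state, without advancing time (a new reading comes with each control period).
- env.grab_frame(name): name is "scene" or "top" or "wrist"; returns a dict with "frame" (384x512x3 uint8, red, green, blue), "z_map" (384x512 float32, m along the optical axis (not along the pixel's ray), 0 where there is no reading), "intrinsics" (3x3 intrinsics, pixels), "k1" (the pictures are not rectified: a ray, as slopes to the right and down, at radius r is drawn at 1 + k1 r^2 times it, then the intrinsics apply), "R" (3x3) and "t" (3): a world point X has camera coordinates R X + t. Camera axes: x right, y down, z forward; pixel columns grow to the right and rows downward; lengths in m; the calibration is good to about 2 mm. A picture is of the moment at which its call begins.
- env.close_job(): hands the job in; it is judged then, once.
The state is a dict: "time": time; "joint_pos": joint angles; "joint_velocities": joint speeds; "joint_efforts": joint torques, N m; "tool_pos": TCP position; "orientation": TCP orientation; "contact_force": force on the tool from outside, world axes, zero at the start; "torque": the same for the moment, N m; "finger_gap": finger opening in m; "gripper_force": force on a finger pad.
Only numpy, scipy, OpenCV 4.12 (cv2) and the standard library are available. Lean on these libraries where they do the work, as an engineer would, in place of code of your own. Each camera call takes 0.05 s, during which the arm holds its last target. There are 200 camera calls.

## Working session

There is one attempt and no reset: what is moved stays moved. The work goes in short steps, Python scripts to look and compute and a shell command to move; the robot and the scene stay as the last step left them, time stands still between calls to the robot, and variables do not carry over. Pictures are saved under pics/ and viewed, at most 11 in all, crops included, and the job is handed in when it is done.

```bash
ls; mkdir -p pics; cat > h.py <<'E'
import numpy as np, cv2
from plant import env
def grab(n,save=None):
    f=env.grab_frame(n)
    if save: cv2.imwrite(f'pics/{save}.png',f['frame'][:,:,::-1])
    return f
def ray(f,u,v):
    K=np.array(f['intrinsics']);x=(u-K[0,2])/K[0,0];y=(v-K[1,2])/K[1,1]
    xd,yd=x,y
    for _ in range(20):
        s=1+f['k1']*(x*x+y*y);x,y=xd/s,yd/s
    R=np.array(f['R']);t=np.array(f['t'])
    return -R.T@t, R.T@np.stack([x,y,np.ones_like(x)]) 
def atz(f,u,v,z):
    c,d=ray(f,np.float64(u),np.float64(v));s=(z-c[2])/d[2];return c+s*d
def cloud(f):
    v,u=np.mgrid[:384,:512].astype(float)
    c,d=ray(f,u.ravel(),v.ravel())
    P=(c[:,None]+d*f['z_map'].ravel()).T.reshape(384,512,3)
    P[f['z_map']==0]=np.nan
    return P
E
python3 - <<'E'
from h import *
s=env.sense();print(s)
a=grab('scene','scene');b=grab('top','top')
np.savez('f0.npz',**{k+n:np.array(f[k]) for n,f in (('S',a),('T',b)) for k in f})
im=np.vstack([a['frame'],b['frame']])
cv2.imwrite('pics/both.png',im[:,:,::-1][:, :])
for f in(a,b):print(f['R'],f['t'],f['k1'],f['intrinsics'])
E
```

```text
pics
{'time': 0.0, 'joint_pos': array([-1.24528533e+00,  3.78086644e-01,  7.96339703e-02,  1.27440432e+00,
       -8.86977983e-07,  1.46050478e+00]), 'joint_velocities': array([ 0.00035369, -0.00023295, -0.00085883,  0.00114489,  0.00094783,
       -0.00027395]), 'joint_efforts': array([-6.75145438e-04, -4.63608956e+01,  2.69872624e+01,  2.07993767e-02,
       -2.40152031e-04,  7.50086233e-07]), 'tool_pos': array([ 0.24252819, -0.52062644,  0.23035055]), 'orientation': array([-1.02432552e-03,  9.76352786e-01,  2.16180887e-01, -1.11100910e-04]), 'contact_force': array([-0.22111647, -0.27449296,  0.02506175]), 'torque': array([0.02799882, 0.00627144, 0.0307911 ]), 'gripper_force': 0.0, 'finger_gap': 0.08539623442452338}
[[ 0.64933078 -0.76040432  0.01244229]
 [-0.38282653 -0.34095544 -0.85859958]
 [ 0.6571251   0.55275189 -0.51249581]] [-0.39015367  0.23742901  1.25390356] -0.010562360347389683 [[440.11952685   0.         255.02654172]
 [  0.         440.11952685 187.93115378]
 [  0.           0.           1.        ]]
[[ 1.05324858e-02 -9.99941041e-01  2.64232651e-03]
 [-9.74610738e-01 -1.08566508e-02 -2.23642666e-01]
 [ 2.23658167e-01 -2.19726589e-04 -9.74667623e-01]] [-0.02957801  0.55810182  1.63512637] -0.09761421235148049 [[399.66095863   0.         259.35605088]
 [  0.         399.66095863 193.02111255]
 [  0.           0.           1.        ]]
```

View pics/top.png

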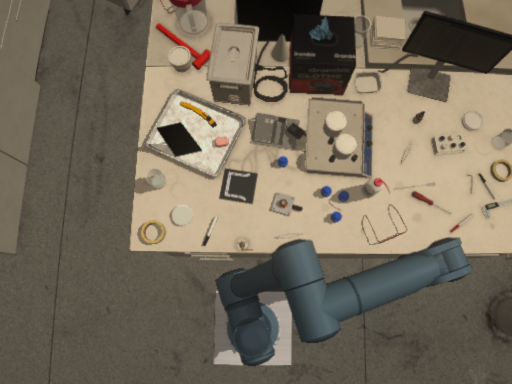

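View pics/scene.png

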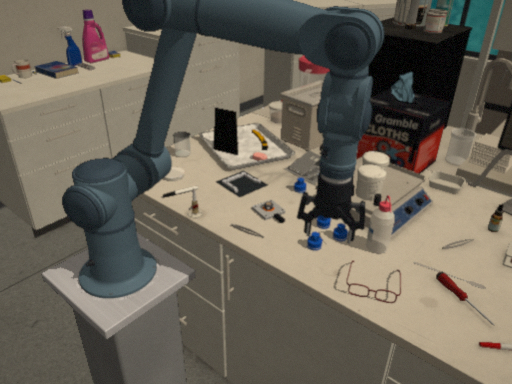

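The top view shows four blue caps at about (283,161), (326,191), (344,196) and (336,216). The cell is at (283,203) with its tab to the right at (297,208), and the nest on its dark sheet is at (238,186). The petri dish is at (181,215). In the scene view the caps are at (300,185), (323,222), (341,231) and (314,240), and the cell is at (268,210).

```bash
python3 - <<'E'
from h import *
d=np.load('f0.npz')
F={n:{k:d[k+n] for k in('frame','z_map','intrinsics','k1','R','t')} for n in 'ST'}
for n,f in F.items():
    P=cloud(f);im=f['frame'];h=cv2.cvtColor(im,cv2.COLOR_RGB2HSV)
    m=((h[...,0]>105)&(h[...,0]<122)&(h[...,1]>150)&(h[...,2]>60)).astype(np.uint8)
    k,l,st,c=cv2.connectedComponentsWithStats(m)
    for i in range(1,k):
        if st[i,4]>15:
            q=P[l==i];print(n,c[i].round(1),st[i,4],np.nanmedian(q,0).round(3),'zmax',np.nanpercentile(q[:,2],95).round(3), 'rng',np.hypot(*np.nanmedian(q,0)[:2]).round(3))
    # cell by height
f=F['T'];P=cloud(f)
crop=f['frame'][145:235,205:365]
cv2.imwrite('pics/c1.png',cv2.resize(crop[:,:,::-1],None,fx=5,fy=5,interpolation=cv2.INTER_CUBIC))
print(P[[186,203,203],[238,283,320]])
E
```

```text
S [72.9 52.2] 246 [1.046 2.031 0.089] zmax 0.172 rng 2.284
S [299.9 184.8] 100 [ 0.704 -0.131  0.027] zmax 0.048 rng 0.716
S [323.2 221.1] 106 [ 0.569 -0.322  0.025] zmax 0.036 rng 0.653
S [340.1 232. ] 136 [ 0.547 -0.397  0.026] zmax 0.047 rng 0.676
S [314.5 240.6] 153 [ 0.457 -0.361  0.027] zmax 0.048 rng 0.582
T [283.2 160.9] 40 [ 0.711 -0.127  0.042] zmax 0.051 rng 0.722
T [327.  190.2] 32 [ 0.579 -0.315  0.048] zmax 0.053 rng 0.659
T [337.1 215.8] 32 [ 0.466 -0.355  0.048] zmax 0.054 rng 0.586
[[ 6.03375677e-01  7.13170548e-02  1.56413248e-03]
 [ 5.22567382e-01 -1.25834578e-01  3.21388914e-02]
 [ 5.30789619e-01 -2.90719765e-01  2.55042745e-04]]
```

View pics/c1.png

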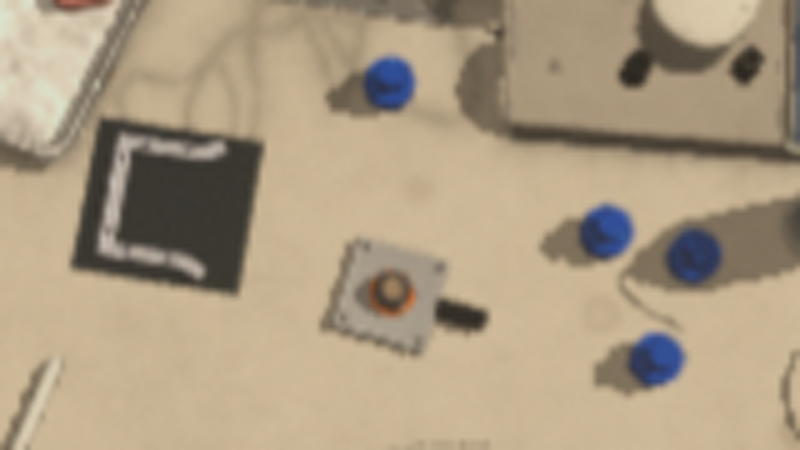

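Candidates in the top view are (283,161), (327,190), (344,196) and (337,216), which are 0.72, 0.66, 0.68 and 0.585 m from the base. The cap meant is the one at (337,216), because it is nearest to the base. In the enlarged crop it sits at (656,359) and is clearly a blue knobbed cap. Next I work out rough cell and nest poses from the crop corners.

```bash
python3 - <<'E'
from h import *
d=np.load('f0.npz')
f={k:d[k+'T'] for k in('frame','z_map','intrinsics','k1','R','t')}
def w(x,y,z):return atz(f,(x+.5)/5-.5+205,(y+.5)/5-.5+145,z)
for nm,z,L in(('sheet',.0006,[(100,120),(262,142),(240,294),(72,268)]),('cell',.012,[(362,238),(447,262),(418,355),(330,325)]),('tab',.014,[(440,312),(487,318)]),('neck',.0315,[(391,290)])):
    Q=np.array([w(x,y,z)[:2] for x,y in L]);print(nm,Q.round(3).tolist(),Q.mean(0).round(3))
    if len(Q)==4:
        for i in range(4):
            e=Q[(i+1)%4]-Q[i];print('  ',np.hypot(*e).round(3),np.degrees(np.arctan2(e[1],e[0])).round(1))
w_=env.grab_frame('wrist');s=env.sense()
from scipy.spatial.transform import Rotation as R
q=s['orientation'];T=R.from_quat([*q[1:],q[0]]).as_matrix()
c=-w_['R'].T@w_['t'];print('cam in tool',T.T@(c-s['tool_pos']),'axes',(T.T@np.array(w_['R']).T).round(3),w_['intrinsics'][0][0])
E
```

```text
sheet [[0.683, 0.133], [0.664, -0.012], [0.526, 0.006], [0.547, 0.154]] [0.605 0.07 ]
   0.147 -97.4
   0.14 172.7
   0.15 81.7
   0.137 -8.6
cell [[0.575, -0.101], [0.554, -0.175], [0.471, -0.149], [0.497, -0.073]] [ 0.524 -0.125]
   0.077 -105.6
   0.087 162.7
   0.081 71.5
   0.083 -19.6
tab [[0.509, -0.169], [0.504, -0.21]] [ 0.507 -0.189]
neck [[0.524, -0.125]] [ 0.524 -0.125]
cam in tool [ 0.08027138  0.00084975 -0.1416628 ] axes [[-0.    -0.949 -0.316]
 [ 1.    -0.    -0.   ]
 [ 0.    -0.316  0.949]] 342.1092336653212
```

```bash

python3 -m creep '[[0.176,0.3,0,0,0,0.0087,0],[0.176,0.3,0,0,0,0.0087,0],[0.176,0.3,0,0,0,0.0087,0],[0.176,0.3,0,0,0,0.0087,0],[0.176,0.3,0,0,0,0.0087,0]]'
python3 -m creep '[[0.176,0.3,0,0,0,0.0087,0],[0.176,0.3,0,0,0,0.0087,0],[0.176,0.3,0,0,0,0.0087,0],[0.176,0.3,0,0,0,0.0087,0],[0.176,0.3,0,0,0,0.0087,0]]'
python3 -m creep '[[0.176,0.3,0,0,0,0.0087,0],[0.176,0.3,0,0,0,0.0087,0],[0.176,0.3,0,0,0,0.0087,0],[0.176,0.3,0,0,0,0.0087,0],[0.176,0.3,0,0,0,0.0087,0]]'
python3 -m creep '[[0,0,0,0,0,0,0],[0,0,0,0,0,0,0]]'
cat >> h.py <<'E'
def save(f,n): np.savez(n,**{k:np.array(f[k]) for k in f})
E
python3 - <<'E'
from h import *
save(grab('wrist','w1'),'w1.npz')
E
```

```text
time: 0.78
tool_pos: [0.3487, -0.3399, 0.2311]
orientation: [-0.0, 0.938, 0.348, 0.0]
contact_force: [0.4, 1.3, -0.8]
finger_gap: 0.0854
gripper_force: 0.0
time: 1.4
tool_pos: [0.4543, -0.1599, 0.2311]
orientation: [-0.0, 0.881, 0.472, -0.0]
contact_force: [0.3, -1.2, -0.3]
finger_gap: 0.0854
gripper_force: 0.0
time: 2.02
tool_pos: [0.5599, 0.02, 0.231]
orientation: [-0.0, 0.809, 0.588, -0.0]
contact_force: [-0.5, -1.3, 0.1]
finger_gap: 0.0852
gripper_force: 0.0
time: 2.28
tool_pos: [0.5591, 0.0185, 0.2309]
orientation: [-0.0, 0.809, 0.587, -0.001]
contact_force: [-0.2, -0.7, -0.3]
finger_gap: 0.0855
gripper_force: 0.0
```

View pics/w1.png

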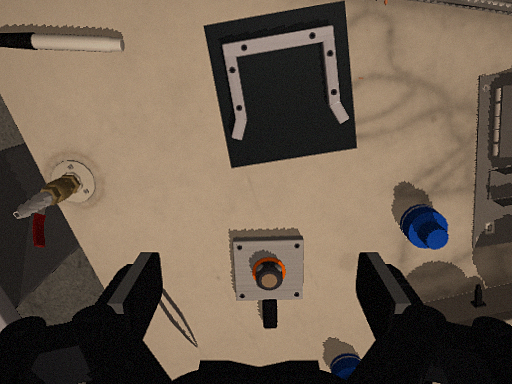

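The wrist view shows the nest fence at (285,90) on its dark sheet, with its mouth towards the bottom of the picture. The cell slide is at (268,267), neck at (268,275), tab at (270,313), and the target cap is partly visible at (345,365). The cell lies well in front of the mouth.

```bash
cat > fit.py <<'E'
from h import *
def rect(P,m):
    (c,(a,b),an)=cv2.minAreaRect(P[m][:,:2].astype(np.float32)*1000)
    return np.round(c,1),round(a,1),round(b,1),round(an,2)
def run(f):
    P=cloud(f);im=f['frame'];h=cv2.cvtColor(im,cv2.COLOR_RGB2HSV).astype(int)
    g=im.mean(2)
    def comp(m,seed):
        k,l=cv2.connectedComponents(m.astype(np.uint8));return l==l[seed[1],seed[0]]
    return P,h,g,comp
E
python3 - <<'E'
from fit import *
f=dict(np.load('w1.npz'));P,h,g,comp=run(f)
Z=P[...,2]
print('bench z',np.nanmedian(Z[190:220,240:300]),'slide z',np.nanmedian(Z[245:250,250:290]),'fence',np.nanmedian(Z[62:66,232:240]),'neck',np.nanmedian(Z[280:284,264:272]),'tab',np.nanmedian(Z[310:320,267:273]))
sl=f['frame'].astype(int);sat=h[...,1]
for nm,box,lo,hi in(('cell',(235,303,225,312),.007,.018),('fence',(20,145,215,355),.006,.016)):
    m=np.zeros(Z.shape,bool);r=slice(box[0],box[1]),slice(box[2],box[3])
    m[r]=(Z[r]>lo)&(Z[r]<hi)&((sat[r]<60)&(g[r]>90));print(nm,m.sum(),rect(P,m))
    cv2.imwrite(f'pics/m_{nm}.png',m*255)
m=np.zeros(Z.shape,bool);m[0:175,195:365]=(g[0:175,195:365]<60)|((sat[0:175,195:365]<40)&(g[0:175,195:365]>90))
Q=np.array(atz(f,*np.mgrid[:384,:512][::-1].reshape(2,-1).astype(float),0.0006)) if 0 else None
v,u=np.nonzero((g<55)&(np.arange(384)[:,None]<175)&(np.arange(512)>200)&(np.arange(512)<362))
c,d=ray(f,u.astype(float),v.astype(float));S=(c[:,None]+d*((.0006-c[2])/d[2])).T
print('sheet',cv2.minAreaRect((S[:,:2]*1000).astype(np.float32)))
# pixel corners by eye -> world at known z
for nm,z,L in(('cell',.012,[(234,236),(302,236),(302,299),(234,300)]),('tab end',.014,[(263,328),(277,328)]),('neck top',.0315,[(268.5,282)]),('sheet',.0006,[(204,26),(344,1),(356,147),(231,167)]),('fence outer',.01,[(222,46),(335,26)]),('stop inner',.01,[(240,56),(327,43)])):
    A=np.array([atz(f,x,y,z)[:2] for x,y in L]);print(nm,A.round(4).tolist(),A.mean(0).round(4),[round(float(np.degrees(np.arctan2(*(A[(i+1)%len(A)]-A[i])[::-1]))),1) for i in range(len(A))])
cv2.imwrite('pics/z1.png',cv2.resize(f['frame'][0:340,190:370,::-1],None,fx=1.0,fy=1.0))
big=np.hstack([cv2.resize(f['frame'][10:175,195:365],(495*170//165,495)),cv2.resize(f['frame'][225:335,225:315],(290,355*1))if 0 else cv2.resize(np.pad(f['frame'][225:335,225:315],((0,55),(0,0),(0,0))),(270,495))])
cv2.imwrite('pics/z2.png',big[:,:,::-1]);print(big.shape)
E
```

```text
bench z -0.0005684810718681876 slide z 0.011125113223290156 fence 0.008904765506654616 neck 0.031314710016160874 tab 0.013478837827047174
cell 2780 (array([ 523.9, -126.2]), 83.7, 83.3, 73.55)
fence 3241 (array([604.4,  76.3]), 96.8, 124.5, 81.26)
sheet ((603.6277465820312, 71.36949920654297), (148.963623046875, 141.0784149169922), 81.3828353881836)
cell [[0.4999, -0.0683], [0.5755, -0.093], [0.5518, -0.1776], [0.4702, -0.1526]] [ 0.5244 -0.1229] [-18.1, -105.6, 162.9, 70.5]
tab end [[0.492, -0.2037], [0.5092, -0.2093]] [ 0.5006 -0.2065] [-18.1, 161.9]
neck top [[0.5229, -0.128]] [ 0.5229 -0.128 ] [0.0]
sheet [[0.5456, 0.1549], [0.6844, 0.1338], [0.6619, -0.0125], [0.5226, 0.0087]] [0.6036 0.0712] [-8.6, -98.8, 171.3, 81.1]
fence outer [[0.557, 0.1305], [0.668, 0.1138]] [0.6125 0.1222] [-8.6, 171.4]
stop inner [[0.5709, 0.1161], [0.6566, 0.1012]] [0.6137 0.1086] [-9.9, 170.1]
(495, 780, 3)[ WARN:0@0.817] global loadsave.cpp:1063 imwrite_ Unsupported depth image for selected encoder is fallbacked to CV_8U.
```

View pics/z2.png

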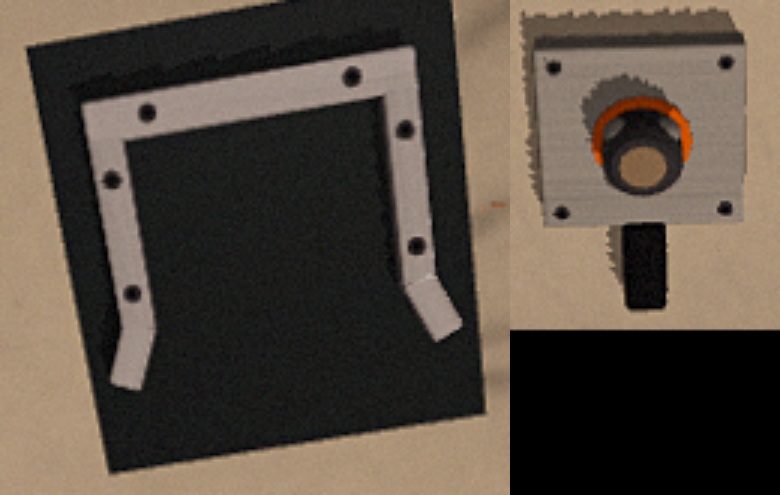

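```bash

python3 -m creep '[[-0.089,-0.344,-0.183,0,0,0.003,0.2],[-0.089,-0.344,-0.183,0,0,0,0.4],[-0.089,-0.344,-0.183,0,0,0,0.4],[-0.089,-0.344,-0.183,0,0,0,0.4],[-0.089,-0.344,-0.183,0,0,0,0.4]]' 30
python3 -m creep '[[0,0,0,0,0,0,0.4],[0,0,0,0,0,0,0.4]]'
python3 - <<'E'
from fit import *
f=dict(np.load('w1.npz'))
def c2(L,z):return np.array([atz(f,195+(x+.5)/3-.5,10+(y+.5)/3-.5,z)[:2] for x,y in L])
for nm,L in(('stop',[(125,140),(385,96)]),('railL',[(125,140),(152,325)]),('railR',[(385,96),(405,275)]),('outer',[(82,102),(414,48)])):
    A=c2(L,.01);e=A[1]-A[0];print(nm,A.round(4).tolist(),A.mean(0).round(4),np.hypot(*e).round(4),np.degrees(np.arctan2(*e[::-1])).round(1))
f=grab('wrist','w2');save(f,'w2.npz');s=env.sense();print(s['tool_pos'],s['orientation'])
E
```

```text
time: 2.95
tool_pos: [0.5048, -0.19, 0.1212]
orientation: [0.0, 0.804, 0.594, 0.0]
contact_force: [1.0, 0.2, -0.2]
finger_gap: 0.0512
gripper_force: 0.0
time: 3.2
tool_pos: [0.5056, -0.1881, 0.1218]
orientation: [-0.0, 0.804, 0.594, 0.0]
contact_force: [-0.4, 0.5, -0.0]
finger_gap: 0.0514
gripper_force: 0.0
stop [[0.5673, 0.117], [0.6531, 0.1036]] [0.6102 0.1103] 0.0868 -8.9
railL [[0.5673, 0.117], [0.5562, 0.0564]] [0.5618 0.0867] 0.0616 -100.3
railR [[0.6531, 0.1036], [0.6448, 0.0456]] [0.6489 0.0746] 0.0585 -98.2
outer [[0.5577, 0.1326], [0.6659, 0.1148]] [0.6118 0.1237] 0.1096 -9.3
[ 0.50621461 -0.18765155  0.12220635] [2.99537771e-04 8.03838434e-01 5.94847509e-01 3.52242173e-04]
```

View pics/w2.png

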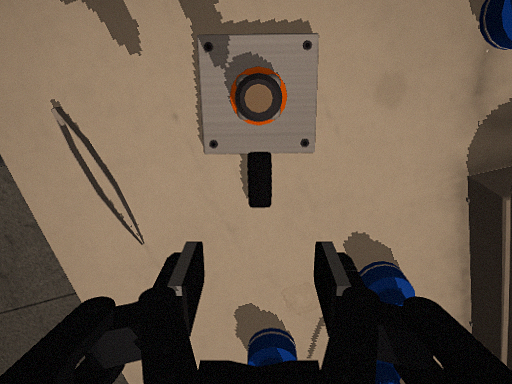

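The cell slide spans (198,34) to (319,154), with its neck at (258,97) and tab at (260,180) straight ahead of the open fingers. The target cap is at (272,345). I triangulate the cell and tab from the two wrist views.

```bash
python3 - <<'E'
from fit import *
a=dict(np.load('w1.npz'));f=dict(np.load('w2.npz'));P,h,g,comp=run(f);Z=P[...,2]
def tri(p,q):
    c1,d1=ray(a,*map(np.float64,p));c2,d2=ray(f,*map(np.float64,q))
    s=np.linalg.lstsq(np.c_[d1,-d2],c2-c1,rcond=None)[0];return ((c1+s[0]*d1+c2+s[1]*d2)/2).round(4)
print('neck top',tri((269,280.7),(258.5,97)),'tab end',tri((270,327.5),(260,207)),'slide corner',tri((234.3,236.3),(198.5,34.5)),tri((302.5,236.2),(318.5,34)))
A=np.array([atz(f,x,y,.012)[:2] for x,y in[(198.5,34.5),(318.5,34),(315,153),(204,154)]])
print(A.round(4),A.mean(0),[round(float(np.degrees(np.arctan2(*(A[(i+1)%4]-A[i])[::-1]))),1) for i in range(4)])
print('neck',atz(f,258.5,97,.0315),'tab end',atz(f,260,207,.014),'tab z',np.nanmedian(Z[165:200,255:265]))
E
```

```text
neck top [ 0.5243 -0.1256  0.0329] tab end [ 0.5002 -0.2085  0.0107] slide corner [ 0.4967 -0.0737  0.0011] [ 0.5764 -0.0981  0.0034]
[[ 0.4972 -0.0751]
 [ 0.5754 -0.0988]
 [ 0.5527 -0.1784]
 [ 0.4726 -0.1547]] [ 0.52449515 -0.126753  ] [-16.9, -106.0, 163.5, 72.8]
neck [ 0.5244515  -0.12573266  0.0315    ] tab end [ 0.50060287 -0.20724302  0.014     ] tab z 0.013301850885847233
```

```bash

python3 -m creep '[[0,0,-0.25,0,0,0,0.4],[0,0,-0.25,0,0,0,0.4],[0,0,-0.25,0,0,0,0.4],[0,0,-0.15,0,0,0,0.4],[0,0,-0.07,0,0,0,0.4]]'
python3 -m creep '[[0,0,0,0,0,0,0.6],[0,0,0,0,0,0,0.8],[0,0,0,0,0,0,1],[0,0,0,0,0,0,1],[0,0,0,0,0,0,1]]' 40
```

```text
time: 3.88
tool_pos: [0.5063, -0.1866, 0.0049]
orientation: [-0.0, 0.803, 0.596, -0.0]
contact_force: [-0.1, 1.2, 0.5]
finger_gap: 0.0512
gripper_force: 0.0
time: 4.5
tool_pos: [0.507, -0.1878, 0.0064]
orientation: [0.001, 0.804, 0.595, 0.001]
contact_force: [-0.6, 1.1, 6.2]
finger_gap: 0.0166
gripper_force: 40.1
```

```bash

python3 -m creep '[[0,0,0.006,0,0,0,1],[0.061,0.0825,0,0,0,0.00225,1],[0.061,0.0825,0,0,0,0.00225,1],[0.061,0.0825,0,0,0,0.00225,1],[0.061,0.0825,0,0,0,0.00225,1]]'
python3 -m creep '[[0.061,0.0825,0,0,0,0.00225,1],[0.061,0.0825,0,0,0,0.00225,1],[0.061,0.0825,0,0,0,0.00225,1],[0.061,0.0825,0,0,0,0.00225,1],[0.061,0.0825,0,0,0,0.00225,1]]'
python3 -m creep '[[0.061,0.0825,0,0,0,0.00225,1],[0,0,0,0,0,0,1],[0,0,0,0,0,0,1]]'
python3 - <<'E'
from h import *
f=grab('wrist','w3');save(f,'w3.npz');s=env.sense();print(s['tool_pos'],s['orientation'])
cv2.imwrite('pics/w3.png',cv2.resize(f['frame'][:300,100:450,::-1],(700,600)))
E
```

```text
time: 5.12
tool_pos: [0.5354, -0.1499, 0.0064]
orientation: [0.002, 0.787, 0.617, -0.002]
contact_force: [-1.7, -4.1, 2.5]
finger_gap: 0.0169
gripper_force: 39.8
time: 5.75
tool_pos: [0.5718, -0.1004, 0.0064]
orientation: [0.001, 0.764, 0.645, -0.002]
contact_force: [-3.0, -5.9, 4.7]
finger_gap: 0.0163
gripper_force: 39.9
time: 6.12
tool_pos: [0.5803, -0.0889, 0.0064]
orientation: [0.001, 0.76, 0.65, 0.001]
contact_force: [1.2, 0.1, 3.9]
finger_gap: 0.0166
gripper_force: 39.8
[ 0.58025901 -0.08884049  0.00637112] [6.14631135e-04 7.59740916e-01 6.50225057e-01 8.59147188e-04]
```

View pics/w3.png

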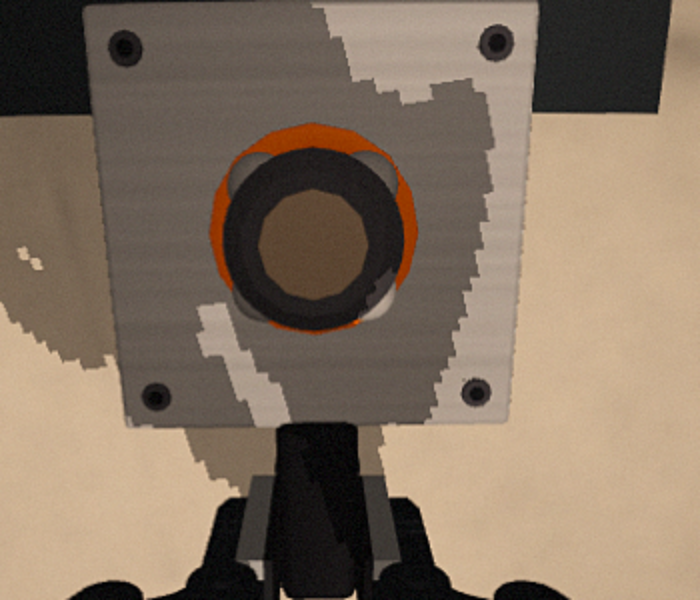

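The cell sits square to the sheet's front edge, with the slide's front corners at crop (84,5) and (538,2). The sheet's right corner is at crop (658,112).

```bash
python3 - <<'E'
from fit import *
f=dict(np.load('w3.npz'));P,h,g,comp=run(f)
p=lambda x,y,z:atz(f,100+(x+.5)/2-.5,(y+.5)/2-.5,z)[:2]
A=np.array([p(84,5,.012),p(538,2,.012),p(508,424,.012),p(127,427,.012)])
print(A.round(4),A.mean(0).round(4),[round(float(np.degrees(np.arctan2(*(A[(i+1)%4]-A[i])[::-1]))),1) for i in range(4)])
print('neck',p(313,244,.0315),'sheet corner',p(658,112,.0006),'front edge dir',p(658,112,.0006)-p(0,115,.0006))
E
```

```text
[[ 0.5544  0.0213]
 [ 0.6354  0.0091]
 [ 0.6241 -0.0722]
 [ 0.5427 -0.0601]] [ 0.5891 -0.0255] [-8.6, -98.0, 171.6, 81.8]
neck [ 0.58900801 -0.02513412] sheet corner [ 0.66227709 -0.01324051] front edge dir [ 0.13319089 -0.02016711]
```

```bash

for i in 1; do :; done
python3 -m creep '[[0.0076,0.0494,0,0,0,0,1],[0.0076,0.0494,0,0,0,0,1],[0.0076,0.0494,0,0,0,0,1],[0.0076,0.0494,0,0,0,0,1],[0.0076,0.0494,0,0,0,0,1]]'
python3 -m creep '[[0.0076,0.0494,0,0,0,0,1],[0.0076,0.0494,0,0,0,0,1],[0.0076,0.0494,0,0,0,0,1],[0.0076,0.0494,0,0,0,0,1],[0.0076,0.0494,0,0,0,0,1]]'
python3 -m creep '[[0.0076,0.0494,0,0,0,0,1],[0.0076,0.0494,0,0,0,0,1],[0.0076,0.0494,0,0,0,0,1],[0.0076,0.0494,0,0,0,0,1],[0,0,0,0,0,0,1]]'
```

```text
time: 6.8
tool_pos: [0.5841, -0.0612, 0.0064]
orientation: [0.002, 0.76, 0.65, -0.001]
contact_force: [-1.2, -6.4, 5.2]
finger_gap: 0.0168
gripper_force: 39.9
time: 7.42
tool_pos: [0.5886, -0.0317, 0.0064]
orientation: [0.002, 0.76, 0.65, -0.001]
contact_force: [-2.2, -6.2, 5.0]
finger_gap: 0.017
gripper_force: 40.0
time: 8.05
tool_pos: [0.5924, -0.0071, 0.0064]
orientation: [0.001, 0.76, 0.65, -0.001]
contact_force: [-0.5, -3.8, 5.1]
finger_gap: 0.0167
gripper_force: 40.0
```

```bash

python3 -m creep '[[0.0032,0.0206,0,0,0,0,1],[0.0032,0.0206,0,0,0,0,1],[0.0032,0.0206,0,0,0,0,1],[0.0032,0.0206,0,0,0,0,1],[0,0,0,0,0,0,1]]'
python3 -m creep '[[0.0016,0.0103,0,0,0,0,1],[0.0016,0.0103,0,0,0,0,1],[0,0,0,0,0,0,1]]'
python3 -m creep '[[0.0016,0.0103,0,0,0,0,1],[0,0,0,0,0,0,1]]'
python3 -m creep '[[0.0016,0.0103,0,0,0,0,1],[0,0,0,0,0,0,1]]'
```

```text
time: 8.68
tool_pos: [0.5938, 0.0021, 0.0064]
orientation: [0.002, 0.76, 0.65, -0.001]
contact_force: [-1.2, -5.8, 5.7]
finger_gap: 0.017
gripper_force: 40.0
time: 9.05
tool_pos: [0.5941, 0.0043, 0.0064]
orientation: [0.002, 0.76, 0.65, -0.001]
contact_force: [-0.7, -5.9, 6.0]
finger_gap: 0.0167
gripper_force: 40.0
time: 9.3
tool_pos: [0.5943, 0.0055, 0.0064]
orientation: [0.002, 0.76, 0.65, -0.001]
contact_force: [-0.7, -6.6, 6.0]
finger_gap: 0.0166
gripper_force: 40.0
time: 9.55
tool_pos: [0.5943, 0.0059, 0.0064]
orientation: [0.003, 0.76, 0.649, -0.002]
contact_force: [-2.4, -8.8, 6.0]
finger_gap: 0.0164
gripper_force: 40.0
```

```bash

python3 -m creep '[[0.0016,0.0103,0,0,0,0,1],[0,0,0,0,0,0,1]]'
python3 -m creep '[[0.0016,0.0103,0,0,0,0,1],[0,0,0,0,0,0,1]]'
python3 - <<'E'
from h import *
f=grab('wrist');save(f,'w4.npz');s=env.sense();print(s['tool_pos'],s['contact_force'])
cv2.imwrite('pics/w4.png',cv2.resize(f['frame'][:280,100:450,::-1],(750,600)))
E
```

```text
time: 9.8
tool_pos: [0.5943, 0.006, 0.0064]
orientation: [0.003, 0.761, 0.649, -0.003]
contact_force: [-2.3, -12.1, 6.5]
finger_gap: 0.0171
gripper_force: 40.1
time: 10.05
tool_pos: [0.5943, 0.006, 0.0064]
orientation: [0.004, 0.761, 0.649, -0.004]
contact_force: [-3.0, -14.7, 6.7]
finger_gap: 0.0165
gripper_force: 40.1
[0.59429922 0.00603938 0.00638055] [ -2.99128372 -14.47000757   6.9156243 ]
```

View pics/w4.png

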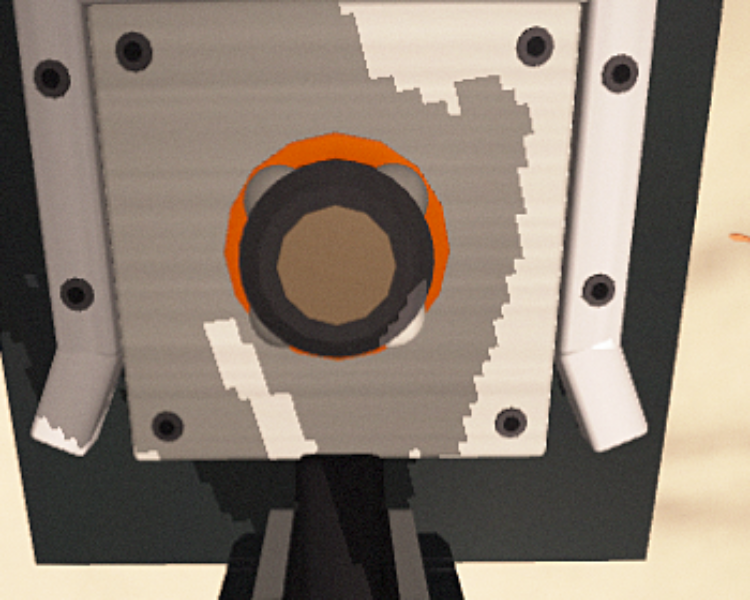

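The cell is home. Its front edge is against the back stop, the slide is between the rails at crop (90–580), and the neck top is at crop (337,265). Measured push is about 14 N with no further motion. I release and go to the cap.

```bash

python3 -m creep '[[-0.0016,-0.0103,0,0,0,0,1],[0,-0.005,0,0,0,0,0.7],[0,0,0,0,0,0,0.4],[0,0,0,0,0,0,0.4],[0,0,0,0,0,0,0.4]]'
python3 -m creep '[[0,0,0.1,0,0,0,0.4],[0,0,0.35,0,0,0,0.4],[0,0,0.4,0,0,0,0.4],[0,0,0.4,0,0,0,0.4],[-0.06,-0.15,0,0,0,-0.003,0.3]]'
python3 -m creep '[[-0.11,-0.302,0,0,0,-0.0056,0.2],[-0.11,-0.302,0,0,0,-0.0056,0.2],[-0.11,-0.302,0,0,0,-0.0056,0.2],[-0.11,-0.302,0,0,0,-0.0056,0.2],[-0.11,-0.302,0,0,0,-0.0056,0.2]]'
python3 -m creep '[[-0.11,-0.302,0,0,0,-0.0056,0.2],[-0.11,-0.302,0,0,0,-0.0056,0.2],[-0.11,-0.302,0,0,0,-0.0056,0.2],[-0.11,-0.302,0,0,0,-0.0056,0.2],[-0.05,-0.15,0,0,0,-0.003,0.2]]'
python3 -m creep '[[0,0,0,0,0,0,0.2],[0,0,0,0,0,0,0.2]]'
python3 - <<'E'
from fit import *
f=dict(np.load('w4.npz'))
k=750/350;ky=600/280
print('neck',atz(f,100+337/k,265/ky,.0315))
f=grab('wrist','w5');save(f,'w5.npz');s=env.sense();print(s['tool_pos'],s['joint_pos'].round(2))
P,h,g,_=run(f)
m=((h[...,0]>105)&(h[...,0]<122)&(h[...,1]>150)&(h[...,2]>50)).astype(np.uint8)
n,l,st,c=cv2.connectedComponentsWithStats(m)
for i in range(1,n):
    if st[i,4]>100:
        q=P[l==i];t=np.nanpercentile(q[:,2],98);top=q[q[:,2]>t-.003];cc,r=cv2.minEnclosingCircle((top[:,:2]*1000).astype(np.float32))
        print(c[i].round(),st[i],t.round(4),cc,r)
E
```

```text
time: 10.72
tool_pos: [0.5944, 0.0101, 0.0056]
orientation: [-0.0, 0.76, 0.65, -0.0]
contact_force: [0.3, -0.2, 0.6]
finger_gap: 0.0511
gripper_force: 0.0
time: 11.35
tool_pos: [0.5913, -0.008, 0.1617]
orientation: [0.004, 0.765, 0.644, 0.004]
contact_force: [0.7, -0.1, -0.5]
finger_gap: 0.0592
gripper_force: 0.0
time: 11.98
tool_pos: [0.5201, -0.1906, 0.1554]
orientation: [-0.0, 0.82, 0.573, -0.0]
contact_force: [0.8, 0.3, 0.2]
finger_gap: 0.0685
gripper_force: 0.0
time: 12.6
tool_pos: [0.4613, -0.3538, 0.1555]
orientation: [-0.0, 0.863, 0.505, -0.0]
contact_force: [0.4, -0.2, -1.1]
finger_gap: 0.0682
gripper_force: 0.0
time: 12.85
tool_pos: [0.4628, -0.3512, 0.1557]
orientation: [-0.0, 0.862, 0.507, 0.0]
contact_force: [-0.1, 0.4, 0.0]
finger_gap: 0.0684
gripper_force: 0.0
neck [0.60362478 0.06943856 0.0315    ]
[ 0.46296783 -0.35099662  0.15574889] [-0.76  0.42 -0.05  1.1   0.    1.32]
[371.  62.] [ 341   31   59   62 2632] 0.0472 (579.8093872070312, -315.02154541015625) 13.124248504638672
[385. 161.] [ 357  134   55   53 1943] 0.0473 (558.5210571289062, -391.4872131347656) 13.158565521240234
[266. 176.] [ 239  150   54   52 2047] 0.0473 (466.4571228027344, -355.5736389160156) 12.979130744934082
```

View pics/w5.png

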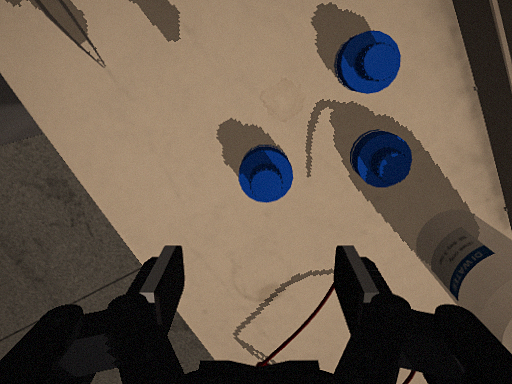

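The target cap is at (266,176), alone on the left. The other two are at (371,62) and (385,161), farther from the base (0.66 and 0.68 m against 0.587 m). I descend on the target cap.

```bash

python3 -m creep '[[0.03,-0.038,-0.2,0,0,0,0.3],[0,0,-0.3,0,0,0,0.4],[0,0,-0.3,0,0,0,0.4],[0,0,-0.16,0,0,0,0.4],[0,0,-0.07,0,0,0,0.4]]'
python3 -m creep '[[0,0,0,0,0,0,0.5],[0,0,0,0,0,0,0.6],[0,0,0,0,0,0,0.8],[0,0,0,0,0,0,1],[0,0,0,0,0,0,1]]' 60
```

```text
time: 13.52
tool_pos: [0.4659, -0.355, 0.031]
orientation: [-0.001, 0.862, 0.507, -0.0]
contact_force: [0.3, 0.9, -0.1]
finger_gap: 0.0513
gripper_force: 0.0
time: 14.15
tool_pos: [0.4672, -0.3577, 0.0337]
orientation: [0.001, 0.862, 0.506, 0.001]
contact_force: [-0.8, 0.9, 5.9]
finger_gap: 0.0233
gripper_force: 59.0
```

```bash

python3 -m creep '[[0,0,0.1,0,0,0,1],[0,0,0.25,0,0,0,1],[0,0,0.3,0,0,0,1],[0,0,0.3,0,0,0,1],[0.05,0.15,0.05,0,0,0,1]]'
python3 -m creep '[[0.114,0.355,0,0,0,0,1],[0.114,0.355,0,0,0,0,1],[0.114,0.355,0,0,0,0,1],[0.114,0.355,0,0,0,0,1],[0.114,0.355,0,0,0,0,1]]'
python3 -m creep '[[0.114,0.355,0,0,0,0,1],[0.114,0.355,0,0,0,0,1],[0.114,0.355,0,0,0,0,1],[0.114,0.355,0,0,0,0,1],[0.05,0.2,0,0,0,0,1]]'
python3 -m creep '[[0,0,0,0,0,0,1],[0,0,0,0,0,0,1]]'
python3 - <<'E'
from fit import *
f=grab('wrist','w6');save(f,'w6.npz');s=env.sense();print(s['tool_pos'],s['orientation'])
save(grab('top'),'t6.npz');save(grab('scene'),'s6.npz')
P,h,g,_=run(f)
m=((h[...,0]>105)&(h[...,0]<122)&(h[...,1]>150)&(h[...,2]>40)).astype(np.uint8)
n,l,st,c=cv2.connectedComponentsWithStats(m)
for i in range(1,n):
    if st[i,4]>100:print(c[i],st[i],np.nanpercentile(P[l==i],[2,50,98],axis=0).round(4).tolist())
E
```

```text
time: 14.78
tool_pos: [0.4737, -0.3409, 0.1557]
orientation: [0.003, 0.863, 0.505, 0.001]
contact_force: [-0.0, -1.6, -1.1]
finger_gap: 0.0236
gripper_force: 58.9
time: 15.4
tool_pos: [0.54, -0.1233, 0.1513]
orientation: [-0.001, 0.862, 0.506, -0.001]
contact_force: [0.7, 0.6, -0.4]
finger_gap: 0.0235
gripper_force: 58.9
time: 16.02
tool_pos: [0.6005, 0.0716, 0.151]
orientation: [-0.001, 0.862, 0.507, -0.001]
contact_force: [-0.6, -0.0, -0.2]
finger_gap: 0.0232
gripper_force: 58.9
time: 16.27
tool_pos: [0.6004, 0.0684, 0.1515]
orientation: [-0.0, 0.862, 0.506, -0.001]
contact_force: [-0.5, -0.2, -1.0]
finger_gap: 0.0234
gripper_force: 58.9
[0.60054599 0.06793568 0.15173417] [-1.42513013e-04  8.62558609e-01  5.05956752e-01 -6.24840440e-04]
[258.71585146 233.36577785] [ 213  187   92  101 6113] [[0.5873, 0.0602, 0.1278], [0.6056, 0.0785, 0.1438], [0.6227, 0.0921, 0.1647]]
[462.51743908 288.20162446] [ 432  261   59   56 2093] [[0.6931, -0.1365, 0.0091], [0.7119, -0.114, 0.0247], [0.7331, -0.1015, 0.047]]
```

View pics/w6.png

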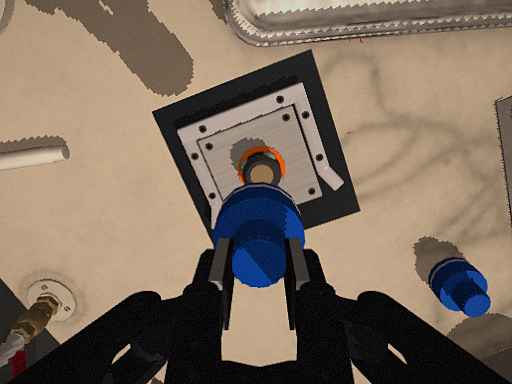

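The gripped cap is at (258,235), upright between the pads, with the neck behind it at (262,175) in the nest. I fit the cap's axis in the point cloud and compare it with the neck, in the same camera.

```bash
python3 - <<'E'
from fit import *
from scipy.optimize import least_squares as LS
f=dict(np.load('w6.npz'));P,h,g,_=run(f)
m=((h[...,0]>105)&(h[...,0]<122)&(h[...,1]>150)&(h[...,2]>40)).astype(np.uint8)
n,l,st,c=cv2.connectedComponentsWithStats(m)
i=[i for i in range(1,n) if 200<st[i,0]<220 and st[i,4]>1000][0];q=P[l==i]
hh,e=np.histogram(q[:,2],bins=np.arange(.10,.18,.003));print(list(zip(e.round(3),hh)))
def fit(lo,hi,r):
    w=q[(q[:,2]>lo)&(q[:,2]<hi)]
    s=LS(lambda p:np.hypot(w[:,0]-p[0],w[:,1]-p[1])-r,[.6,.068],loss='soft_l1',f_scale=.001);print(lo,len(w),s.x.round(4),np.median(abs(s.fun)).round(4))
fit(.119,.129,.023);fit(.129,.139,.023);fit(.147,.162,.013)
t=q[q[:,2]>.163];A=np.c_[t[:,:2]-t[:,:2].mean(0),np.ones(len(t))];print('top plane',np.linalg.lstsq(A,t[:,2],rcond=None)[0],len(t))
t=q[(q[:,2]>.1405)&(q[:,2]<.1455)];A=np.c_[t[:,:2]-t[:,:2].mean(0),np.ones(len(t))];print('shoulder plane',np.linalg.lstsq(A,t[:,2],rcond=None)[0],len(t))
# pellet / neck top by depth, slide
Z=P[...,2];r=slice(140,190),slice(235,290)
w=P[r][(Z[r]>.0285)&(Z[r]<.036)];print('neck pts',len(w),cv2.minEnclosingCircle((w[:,:2]*1000).astype(np.float32)))
print('neck px',atz(f,262,175,.0315))
f4=dict(np.load('w4.npz'));P4=cloud(f4);Z4=P4[...,2]
w=P4[60:180,180:330].reshape(-1,3);w=w[(w[:,2]>.0295)&(w[:,2]<.036)];print('w4 neck',len(w),cv2.minEnclosingCircle((w[:,:2]*1000).astype(np.float32)),np.median(w[:,2]))
E
```

```text
[(np.float64(0.1), np.int64(0)), (np.float64(0.103), np.int64(0)), (np.float64(0.106), np.int64(0)), (np.float64(0.109), np.int64(0)), (np.float64(0.112), np.int64(0)), (np.float64(0.115), np.int64(0)), (np.float64(0.118), np.int64(0)), (np.float64(0.121), np.int64(1)), (np.float64(0.124), np.int64(87)), (np.float64(0.127), np.int64(128)), (np.float64(0.13), np.int64(136)), (np.float64(0.133), np.int64(154)), (np.float64(0.136), np.int64(154)), (np.float64(0.139), np.int64(1267)), (np.float64(0.142), np.int64(1144)), (np.float64(0.145), np.int64(116)), (np.float64(0.148), np.int64(125)), (np.float64(0.151), np.int64(125)), (np.float64(0.154), np.int64(143)), (np.float64(0.157), np.int64(145)), (np.float64(0.16), np.int64(342)), (np.float64(0.163), np.int64(2016)), (np.float64(0.166), np.int64(0)), (np.float64(0.169), np.int64(0)), (np.float64(0.172), np.int64(0)), (np.float64(0.175), np.int64(0))]
0.119 173 [0.6007 0.0694] 0.0001
0.129 487 [0.6008 0.0694] 0.0001
0.147 705 [0.6009 0.0693] 0.0004
top plane [-0.00763162 -0.00256038  0.1639343 ] 2016
shoulder plane [-5.46385969e-03  1.17923100e-04  1.42052306e-01] 2334
neck pts 786 ((603.3639526367188, 69.21385192871094), 15.577561378479004)
neck px [0.6038844  0.06938188 0.0315    ]
w4 neck 4884 ((603.3861694335938, 69.71223449707031), 14.830991744995117) 0.03087679125858074
```

```bash

python3 -m creep '[[0.0225,0,-0.15,0,0,0,1],[0,0,-0.2,0,0,0,1],[0,0,-0.2,0,0,0,1],[0,0,-0.13,0,0,0,1],[0,0,0,0,0,0,1]]'
python3 -m creep '[[0,0,-0.025,0,0,0,1],[0,0,0,0,0,0,1]]'
python3 -m creep '[[0,0,-0.025,0,0,0,1],[0,0,0,0,0,0,1]]'
```

```text
time: 17.05
tool_pos: [0.6028, 0.068, 0.0695]
orientation: [-0.001, 0.863, 0.506, -0.001]
contact_force: [-0.4, 0.1, 0.2]
finger_gap: 0.0232
gripper_force: 58.9
time: 17.3
tool_pos: [0.6047, 0.0684, 0.0685]
orientation: [0.0, 0.862, 0.506, 0.001]
contact_force: [0.8, -0.7, -0.5]
finger_gap: 0.0237
gripper_force: 58.9
time: 17.55
tool_pos: [0.604, 0.0685, 0.0647]
orientation: [0.0, 0.862, 0.506, 0.0]
contact_force: [0.5, -0.9, -1.4]
finger_gap: 0.0233
gripper_force: 58.9
```

```bash

for k in 1; do :; done
python3 -m creep '[[0,0,-0.025,0,0,0,1],[0,0,0,0,0,0,1]]'
python3 -m creep '[[0,0,-0.017,0,0,0,1],[0,0,0,0,0,0,1]]'
python3 -m creep '[[0,0,-0.017,0,0,0,1],[0,0,0,0,0,0,1]]'
python3 -m creep '[[0,0,-0.017,0,0,0,1],[0,0,0,0,0,0,1]]'
```

```text
time: 17.8
tool_pos: [0.6038, 0.0685, 0.0613]
orientation: [-0.0, 0.862, 0.506, -0.0]
contact_force: [-0.2, -0.1, -0.6]
finger_gap: 0.0236
gripper_force: 58.9
time: 18.05
tool_pos: [0.6037, 0.0684, 0.0596]
orientation: [-0.0, 0.862, 0.506, -0.0]
contact_force: [-1.6, -0.3, 0.9]
finger_gap: 0.023
gripper_force: 59.0
time: 18.3
tool_pos: [0.6038, 0.0688, 0.0585]
orientation: [-0.0, 0.862, 0.506, 0.0]
contact_force: [-3.4, 1.1, 8.1]
finger_gap: 0.0235
gripper_force: 59.7
time: 18.55
tool_pos: [0.6044, 0.0691, 0.0577]
orientation: [-0.0, 0.862, 0.506, 0.001]
contact_force: [-5.7, 1.5, 14.9]
finger_gap: 0.0233
gripper_force: 60.2
```

```bash

python3 -m creep '[[-0.008,0.002,0,0,0,0,1],[0,0,0,0,0,0,1]]'
python3 -m creep '[[0,0,-0.012,0,0,0,1],[0,0,0,0,0,0,1]]'
python3 -m creep '[[0,0,-0.012,0,0,0,1],[0,0,0,0,0,0,1]]'
```

```text
time: 18.8
tool_pos: [0.6041, 0.069, 0.0579]
orientation: [0.001, 0.862, 0.506, 0.001]
contact_force: [-3.8, -0.4, 12.3]
finger_gap: 0.0234
gripper_force: 60.0
time: 19.05
tool_pos: [0.6044, 0.0693, 0.0572]
orientation: [0.001, 0.862, 0.506, 0.002]
contact_force: [-4.4, 0.1, 17.3]
finger_gap: 0.0234
gripper_force: 60.5
time: 19.3
tool_pos: [0.6038, 0.0691, 0.0552]
orientation: [0.001, 0.862, 0.506, 0.001]
contact_force: [-3.9, -0.2, 9.2]
finger_gap: 0.0232
gripper_force: 59.8
```

Passing the balls. I keep pressing.

```bash

python3 -m creep '[[0,0,-0.017,0,0,0,1],[0,0,0,0,0,0,1]]'
python3 -m creep '[[0,0,-0.025,0,0,0,1],[0,0,0,0,0,0,1]]'
python3 -m creep '[[0,0,-0.025,0,0,0,1],[0,0,0,0,0,0,1]]'
python3 -m creep '[[0,0,-0.017,0,0,0,1],[0,0,0,0,0,0,1]]'
```

```text
time: 19.55
tool_pos: [0.6026, 0.0683, 0.0496]
orientation: [0.0, 0.862, 0.506, -0.001]
contact_force: [0.4, -0.5, -5.9]
finger_gap: 0.0232
gripper_force: 59.4
time: 19.8
tool_pos: [0.6029, 0.0687, 0.0478]
orientation: [-0.0, 0.862, 0.506, -0.0]
contact_force: [-2.7, -0.8, 4.4]
finger_gap: 0.0235
gripper_force: 60.4
time: 20.05
tool_pos: [0.6031, 0.0687, 0.0459]
orientation: [0.0, 0.862, 0.506, 0.0]
contact_force: [-4.5, -1.6, 9.8]
finger_gap: 0.0235
gripper_force: 60.8
time: 20.3
tool_pos: [0.6031, 0.0687, 0.0457]
orientation: [0.0, 0.862, 0.506, 0.001]
contact_force: [-8.4, -1.3, 22.1]
finger_gap: 0.0233
gripper_force: 62.1
```

```bash

python3 -m creep '[[-0.012,0.002,0,0,0,0,1],[0,0,0,0,0,0,1],[0,0,0,0,0,0,1]]'
python3 - <<'E'
from fit import *
from scipy.optimize import least_squares as LS
s=env.sense();print(s['tool_pos'],s['contact_force'])
f=grab('wrist');P,h,g,_=run(f);cv2.imwrite('pics/w7.png',f['frame'][:,:,::-1])
m=((h[...,0]>105)&(h[...,0]<122)&(h[...,1]>150)&(h[...,2]>40)).astype(np.uint8)
n,l,st,c=cv2.connectedComponentsWithStats(m)
i=[i for i in range(1,n) if 200<st[i,0]<230 and st[i,4]>1000][0];q=P[l==i]
z=q[:,2];print('zmed top',np.median(z[z>np.percentile(z,99)-.003]),'low',np.percentile(z,1))
t=q[abs(z-.037)<.003];A=np.c_[t[:,:2]-t[:,:2].mean(0),np.ones(len(t))];print('shoulder',np.linalg.lstsq(A,t[:,2],rcond=None)[0],len(t))
w=q[(z>.017)&(z<.034)];print(LS(lambda p:np.hypot(w[:,0]-p[0],w[:,1]-p[1])-.023,[.6,.068],loss='soft_l1',f_scale=.001).x)
E
```

```text
time: 20.68
tool_pos: [0.603, 0.0687, 0.0457]
orientation: [0.001, 0.862, 0.506, 0.001]
contact_force: [-5.8, -1.9, 18.3]
finger_gap: 0.0234
gripper_force: 61.7
[0.60297375 0.0687049  0.04567016] [-5.79574146 -1.92599414 18.28602209]
zmed top nan low nan
shoulder [-0.00842297 -0.01290622  0.03631501] 2376
[0.60335379 0.06957512]
  return _methods._mean(a, axis=axis, dtype=dtype,
  ret = ret.dtype.type(ret / rcount)
```

View pics/w7.png

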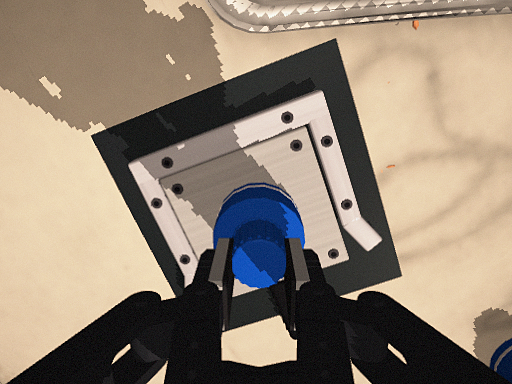

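The cap is seated: its shoulder measures 36.3 mm, so the rim is at the 12 mm seat height, and the slide's front edge lies along the back stop from (160,180) to (308,125). I ease out the side load and add a small push towards the stop, then hand in.

```bash

python3 -m creep '[[-0.012,0.01,-0.01,0,0,0,1],[0,0,0,0,0,0,1],[0,0,0,0,0,0,1]]'
python3 -m creep '[[0,0,0,0,0,0,1],[0,0,0,0,0,0,1],[0,0,0,0,0,0,1]]'
```

```text
time: 21.1
tool_pos: [0.6029, 0.0688, 0.0456]
orientation: [0.003, 0.863, 0.506, 0.002]
contact_force: [-5.1, -5.3, 21.9]
finger_gap: 0.0232
gripper_force: 62.1
time: 21.48
tool_pos: [0.6029, 0.0688, 0.0456]
orientation: [0.003, 0.863, 0.506, 0.002]
contact_force: [-5.9, -4.3, 22.3]
finger_gap: 0.0233
gripper_force: 62.1
```

```bash
python3 -c "
from plant import env
print(env.close_job())"
```

```text
the job is handed in; nothing more can be done
None
```

The job is handed in at about 21.5 s: the cell was slid flat into the nest against its back stop, and the cap clicked on and is still held flush with about 22 N; no verdict was returned.

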